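# Slide a test block along the rail into the corner pocket

### The job

Using only the fingertips, push the round steel test block that lies on the locating plate across until it touches the long rail, near the end of the plate where it now lies. Then keep it against the rail and push it along the rail all the way into the corner pocket, until it is fully home against both the rail and the end stop. The block stays flat on the plate the whole time and is never lifted or carried; leave the other things where they stand, and finish with the hand clear.

Things in the scene. Friction and masses are not known exactly. Their poses are not given: they have to be found in the camera images.
- locating_plate: Fixed flat dark steel plate on the bench, 114 mm (x) by 276 mm (y), 8 mm thick. Origin: centre of its underside, at bench height. x points across it to the long rail (away from the robot), y along the rail to the open end (robot's left), z up. Rail, end stop and lip on it form a corner pocket 62 mm wide, open only to +y. Front edge and +y end have no border.
- rail (a point): Middle of the top edge of the rail's inner face, at x = +40, y = 0, z = 24 mm in the plate's frame. The steel rail runs the plate's whole length, 14 mm wide, top 16 mm above the plate's face; a slippery white plastic wear strip, 4 mm thick, lines its inner face. Axes as the plate's.
- end_stop (a point): Top edge of the end stop's inner face, at x = +11, y = -126, z = 24 mm in the plate's frame. The steel stop is 12 mm thick, crosses the plate from x = -34 to the rail, 16 mm above the plate's face. Axes as the plate's.
- lip (a point): Middle of the top of the short steel lip in front of the pocket, opposite the rail: 12 mm (x) by 24 mm (y), 12 mm above the plate's face, from x = -34 to -22 and y = -126 to -102 mm in the plate's frame. Axes as the plate's.
- pocket (a point): Where the centre of the test block's underside lies when the block is fully home: on the plate's upper face (8 mm above the bench), x = +11, y = -97 mm in the plate's frame, 29 mm from rail and end stop. Axes as the plate's.
- test_disc: The round steel test block to be moved: a plain disc, 58 mm in diameter, 15 mm thick, about 0.3 kg, the only loose thing on the plate (similar discs stand elsewhere). It starts flat near the +y end, 20 to 40 mm clear of the rail and 140 to 195 mm from the pocket along it. Origin: centre of its underside; z is the disc's axis. It slides and may turn when pushed at its side.
- rod: Bystander: plain steel rod sample, 18 mm in diameter, 42 mm tall, standing on the bench behind the rail. Origin: centre of its underside.
- brass_weight: Bystander: brass-coloured check weight with a knob, 38 mm in diameter, 28 mm tall, on the bench beyond the end stop. Origin: centre of its underside.
- stand_loupe: Bystander: black stand loupe, 39 mm in diameter, 32 mm tall, on the bench beyond the plate's +y end. Origin: centre of its underside.
- gear: Bystander: small steel gear, 45 mm in diameter, 17 mm tall, on the bench just in front of the plate. Origin: centre of its underside.
- anvil: Bystander: steel spot anvil (flanged mushroom shape), 39 mm in diameter, 40 mm tall, on the bench beyond the plate's +y end. Origin: centre of its underside.
There are look-alikes about, which are no part of the job. What is shaped like the test_disc but green or red is not meant.

How it is judged (in metres and radians):
On the way:
1. the block touches the rail (gap under 2.5 mm) near the end where it started (its centre at y > 20 mm in the plate's frame) (x of test_disc in the frame of locating_plate above 0.0085 m and y of test_disc in the frame of locating_plate above 0.02 m), for 0.1 s.
At the end, for the whole second after the job is handed in: The block lies flat and at rest in the corner pocket, within 2.5 mm of touching the rail and within 2.5 mm of touching the end stop; every bystander is within 15 mm of where it stood; the robot touches nothing (x of test_disc in the frame of locating_plate between 0.0085 and 0.0135 m and y of test_disc in the frame of locating_plate between -0.0995 and -0.0945 m and z of test_disc in the frame of locating_plate between 0.006 and 0.011 m and angle between test_disc's own z axis and vertical below 0.06 rad and linear speed of test_disc below 0.01 m/s and distance of each of rod, brass_weight, stand_loupe, gear, anvil from where it was at the start of the episode below 0.015 m).
It fails at once if the block is along the way (centre at y < 20 mm in the plate's frame) more than 6 mm away from the rail (y of test_disc in the frame of locating_plate below 0.02 m and x of test_disc in the frame of locating_plate below 0.005 m).
It fails at once if the block is lifted by more than 5 mm or tipped by more than 0.15 rad (z of test_disc in the frame of locating_plate above 0.013 m or angle between test_disc's own z axis and vertical above 0.15 rad).
It fails at once if a bystander is moved by more than 15 mm (distance of any of rod, brass_weight, stand_loupe, gear, anvil from where it was at the start of the episode above 0.015 m).
It also fails if it takes over 48 s, if anything falls off the work surface, if the arm or the gripper's body presses on something with over 40 N, if the wrist force passes 120 N, or if a joint passes its speed limit or range.

### The arm

A 6-joint arm with a two-finger parallel gripper is mounted at the origin on a cart in front of the work surface, level with it; the furniture and walls round the work are solid. World frame = base frame: x ahead of the robot, y to its left, z up, the work surface at z = 0. Lengths are in mm, angles in rad, forces in N, time in s.
With the tool pointing down it reaches from about 250 to 800 mm from the base axis. Payload 8.5 kg.
Tool frame: the origin (TCP) lies at the very end of the fingers, on their centre line; the grasp point (between the pads) lies 19 mm behind it; z points along the fingers, y is the direction in which the jaws open and shut (so a half turn about z gives the same grasp; the last joint's range is limited). The gripper opens to 85 mm and grips with 20 to 120 N. Pads are 22 mm wide; open, the fingers measure 114 mm over their backs; the gripper's body (76 mm by 85 mm) begins 54 mm behind the grasp point. The pads swing forward as they close: fully open they stand 13 mm farther back than shut.
Start: joints at [-1.315, 0.238, -0.013, 1.319, 0, 1.571], TCP at [132.822, -507.875, 231.276] pointing down, gripper open.
Joint ranges: [-2.66, 2.66], [-1.03, 1.9], [-1.14, 1.46], [-1.82, 2.27], [-1.45, 1.34], [-3.14, 3.14]. Speed limits (rad/s): [2.22, 2.22, 2.79, 3.14, 3.14, 3.14].

### API

Orientations are given as a rotation vector (axis times angle).
In Python, from bench import status, optics, robot gives the robot as it stands.
- The arm moves only by the tool drive_tool, never from a script. Its argument "moves" is a list of rows, each a list of 5 numbers: the shift along the tool's x, y, z in m, then the turn about the tool's z in rad, then the opening, from 0 (shut) to 1 (fully open). In form: [[tx, ty, tz, turn, hand], ...]. A call has 1 to 10 rows; each row is the pose to reach, as a shift and turn from the pose commanded when the call began, along the tool's axes at that moment; what a row does not reach only later rows make up. A row lasts 1/8 s, in which the tool goes at most 62.5 mm and 10.7 degrees, less where a joint would pass 70% of its speed; a pose out of reach is approached as far as the arm can. A call with a gripper value outside its range is refused whole. The fingers move at their own pace and stop on an object; "squeeze" is the grip in N (left out, the last holds). Time passes only in rows, so rows that repeat a pose let the fingers close. It gives the time, the measured TCP pose, the force and the opening at its end, in the units of the state.
- status.state(): the state, without advancing time (a new reading comes with each control period).
- optics.read_camera(name): name is "side" or "top" or "wrist"; returns (picture, depth): 480x640x3 uint8, red, green, blue; 480x640 float32, mm along the optical axis (not along the pixel's ray), 0 where there is no reading.
- optics.camera_info(name): a dict with "intrinsics" (3x3 intrinsics, pixels), "dist_coeffs" ([k1, k2, p1, p2, k3] as OpenCV has them; the pictures are not rectified), "position" and "orientation" of the camera in the world. Camera axes: x right, y down, z forward; pixel columns grow to the right and rows downward; lengths in mm; the calibration is good to about 2 mm. A picture is of the moment at which its call begins: read the wrist's pose just before it. camera_info takes no time and is no camera call; for the wrist camera it gives the pose at the moment of the call.
- robot.hand_in(): hands the job in, once; it reports no verdict.
The state is a dict: "time": time; "q": joint angles; "joint_vel": joint speeds; "joint_efforts": joint torques, N m; "tcp_pos": TCP position; "eef_rot": TCP orientation; "contact_force": force on the tool from outside, world axes, zero at the start; "moment": the same for the moment, N m; "opening": opening from 0.0 (shut) to 1.0 (fully open).
Only numpy, scipy, OpenCV 4.12 (cv2) and the standard library are available. Lean on these libraries where they do the work, as an engineer would, in place of code of your own. Each camera call takes 0.05 s, during which the arm holds its last target.

## Working session

There is one attempt and no reset: what is moved stays moved. The work goes in short steps, Python scripts to look and compute and a tool call to move; the robot and the scene stay as the last step left them, time stands still between calls to the robot, and variables do not carry over. Pictures are saved under pics/ and viewed, and the job is handed in when it is done.

Besides the shell and the picture viewer there is one more tool, called after "Request:" as name(argument=value, ...) on one line, values as JSON. drive_tool: Moves the arm, as the interface text tells. Its arguments: {"type":"object","properties":{"moves":{"type":"array"},"squeeze":{"type":"number"}},"required":["moves"]}

```bash
ls; mkdir -p pics; python3 - <<'E'
from bench import status, optics, robot
import cv2,numpy as np
print(status.state())
for n in("top","side"):
    p,d=optics.read_camera(n); cv2.imwrite(f"pics/{n}0.png",p[:,:,::-1]); np.savez(f"{n}0.npz",p=p,d=d)
    print(n,optics.camera_info(n))
E
```

```text
pics
{'time': 0.0, 'q': array([-1.31498131e+00,  2.38731280e-01, -1.42803795e-02,  1.31923336e+00,
       -2.17109063e-05,  1.57079249e+00]), 'joint_vel': array([-0.00048737,  0.0003235 ,  0.00079972, -0.00124942,  0.00031794,
       -0.00175111]), 'joint_efforts': array([-4.60120034e-03, -5.38783729e+01,  3.46440554e+01,  1.85365020e-02,
       -3.53751648e-04, -3.11201825e-05]), 'tcp_pos': array([ 132.72350155, -507.48515481,  230.69344633]), 'eef_rot': array([-3.11450576e+00, -4.00561567e-01,  3.23946871e-04]), 'contact_force': array([ 0.61638203, -0.71944297, -0.10383122]), 'moment': array([ 0.05283516,  0.01112222, -0.02743532]), 'opening': 1.002019756280687}
top {'intrinsics': array([[526.79866142,   0.        , 320.57285037],
       [  0.        , 526.79866142, 244.89358995],
       [  0.        ,   0.        ,   1.        ]]), 'dist_coeffs': array([-0.11020258,  0.        ,  0.        ,  0.        ,  0.        ]), 'position': array([384.07387422,  29.02234695, 879.67958264]), 'orientation': array([-2.1524812 ,  2.13679539, -0.22029626])}
side {'intrinsics': array([[499.43185718,   0.        , 311.91466122],
       [  0.        , 499.43185718, 236.0387499 ],
       [  0.        ,   0.        ,   1.        ]]), 'dist_coeffs': array([-0.06387182,  0.        ,  0.        ,  0.        ,  0.        ]), 'position': array([ 400.88526595, -754.15200751,  355.14629704]), 'orientation': array([-1.94910611,  0.21389457, -0.11379895])}
```

View pics/top0.png

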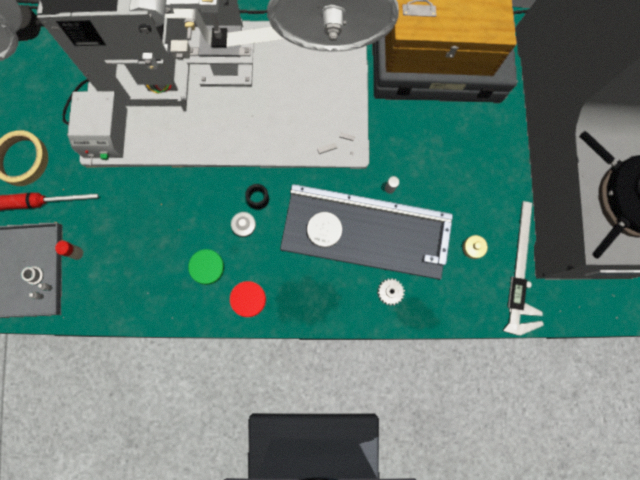

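View pics/side0.png

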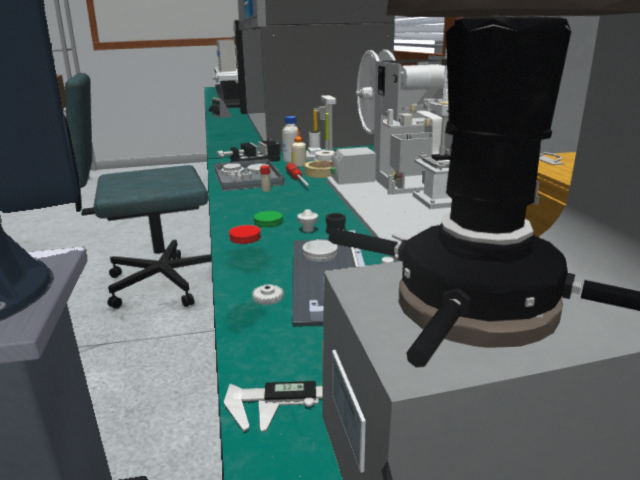

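The top view shows the plate at about (285–450, 185–275). Three things could be the test disc: the steel/white disc on the plate at (324,228), a green disc at (206,267) and a red disc at (248,299). The steel one fits, because it is uncoloured and is the only loose thing on the plate. I'll confirm that in a crop.

```bash
cat > h.py <<'E'
import numpy as np,cv2
from bench import status, optics, robot
from scipy.spatial.transform import Rotation as R
def ray(ci,uv,z):
    uv=np.asarray(uv,float).reshape(-1,1,2)
    n=cv2.undistortPoints(uv,ci["intrinsics"],ci["dist_coeffs"]).reshape(-1,2)
    d=R.from_rotvec(ci["orientation"]).apply(np.c_[n,np.ones(len(n))])
    p=ci["position"]; return p+d*((z-p[2])/d[:,2])[:,None]
def proj(ci,P):
    Rc=R.from_rotvec(ci["orientation"]).inv().as_matrix()
    return cv2.projectPoints(np.asarray(P,float).reshape(-1,1,3),cv2.Rodrigues(Rc)[0],-Rc@ci["position"],ci["intrinsics"],ci["dist_coeffs"])[0].reshape(-1,2)
E
python3 - <<'E'
import numpy as np,cv2
p=np.load("top0.npz")["p"]
c=p[170:320,190:470][:,:,::-1]
cv2.imwrite("pics/crop0.png",cv2.resize(c,None,fx=2.85,fy=2.85,interpolation=cv2.INTER_CUBIC))
E
```

```text
(no output)
```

View pics/crop0.png

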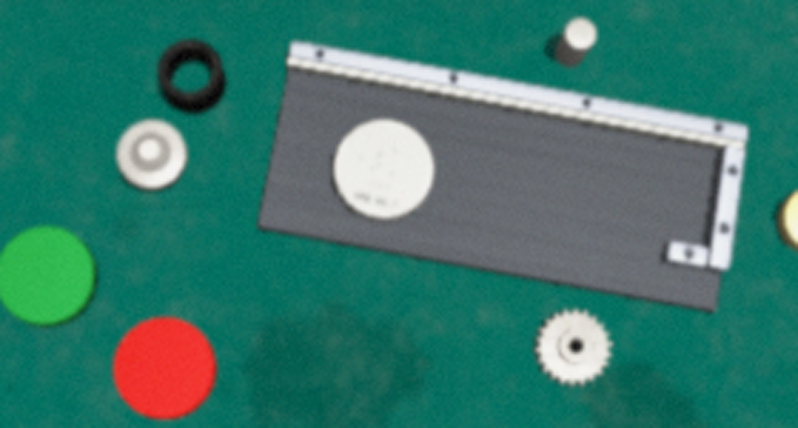

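The crop confirms it: a steel-coloured disc on the plate, with the rail along the plate's upper edge, and the end stop and lip at the right.

```bash
python3 - <<'E'
from h import *
p=np.load("top0.npz")["p"]; ci=optics.camera_info("top")
hsv=cv2.cvtColor(p,cv2.COLOR_RGB2HSV); g=cv2.cvtColor(p,cv2.COLOR_RGB2GRAY)
br=((g>150)&(hsv[:,:,1]<60)).astype(np.uint8)
cs,_=cv2.findContours(br,cv2.RETR_EXTERNAL,cv2.CHAIN_APPROX_NONE)
for c in cs:
    (u,v),(a,b),_=cv2.minAreaRect(c); 
    m=cv2.contourArea(c)
    if m<60 or not(220<u<480 and 170<v<320): continue
    print(m,(u,v),(a,b))
    if 700<m<1500 and abs(u-324)<8:
        P=ray(ci,c.reshape(-1,2),23.); 
        A=np.c_[2*P[:,:2],np.ones(len(P))]; s=np.linalg.lstsq(A,(P[:,:2]**2).sum(1),rcond=None)[0]
        disc=s[:2]; print("disc",disc,"r",np.sqrt(s[2]+s[:2]@s[:2]))
# plate mask: non-green, around plate -> outline
green=((hsv[:,:,0]>65)&(hsv[:,:,0]<100)&(hsv[:,:,1]>110)).astype(np.uint8)
ng=1-green; ng[:180]=0;ng[285:]=0
n,l=cv2.connectedComponents(ng); k=l[250,380]; M=(l==k).astype(np.uint8)
c=max(cv2.findContours(M,cv2.RETR_EXTERNAL,cv2.CHAIN_APPROX_NONE)[0],key=cv2.contourArea)
print(cv2.boundingRect(c))
r=cv2.minAreaRect(c);print(r, cv2.boxPoints(r).tolist())
P=ray(ci,c.reshape(-1,2),8.)
np.save("outline.npy",c.reshape(-1,2))
# rail inner edge subpixel: for columns 310..430, downwards from rail, find crossing bright->dark
def cross(a0,vals,th):
    for i in range(len(vals)-1):
        if vals[i]>=th>vals[i+1]: return a0+i+(vals[i]-th)/(vals[i]-vals[i+1])
E1=[]
for u in list(range(296,305))+list(range(345,438)):
    v0=186+(u-292)*27/160
    a=int(v0)+3; y=cross(a,g[a:a+14,u].astype(float),140)
    if y: E1.append((u,y))
E1=np.array(E1); f=np.polyfit(E1[:,0],E1[:,1],1); print("rail line",f,np.std(E1[:,1]-np.polyval(f,E1[:,0])))
W=ray(ci,E1,24.); 
for _ in range(3):
    m=W[:,:2].mean(0); d=np.linalg.svd(W[:,:2]-m)[2][0]; d*=np.sign(d[1]); nrm=np.array([d[1],-d[0]]); res=(W[:,:2]-m)@nrm; W=W[abs(res)<1.5]
print("rail pt",m,"dir y",d,"yaw",np.arctan2(-d[0],d[1]),"res",res.std(),len(W))
# end stop inner face: rows between, going left from stop
E2=[]
for v in range(224,252):
    u0=int(447-(v-220)*0.15); y=cross(-(u0),g[v,u0:u0-14:-1].astype(float),140)
    if y: E2.append((-y,v))
W2=ray(ci,E2,24.); print("stop along d:",((W2[:,:2]-m)@d).round(1),"perp",((W2[:,:2]-m)@nrm).round(0))
# plate front & +y end edges at z=8
q=(P[:,:2]-m); X=q@nrm+40; Y=q@d
fr=X<0
print("front edge X", np.percentile(X,[0.5,5,20]), "Y max at X<20", np.percentile(Y[X<20],[99,99.8]),"Ymin",Y.min())
mid=Y[(X<20)&(X>-40)]; print("y+ end median",np.median(mid[mid>0]))
fe=X[(X<-20)&(np.abs(Y-m[1]*0)<200)]; print("front median",np.median(fe))
print("disc rel", (disc-m)@nrm+40,(disc-m)@d)
d_=np.load("top0.npz")["d"]; 
E
```

```text
459.0 (390.9999694824219, 291.0) (24.961509704589844, 24.406808853149414)
109.5 (471.75006103515625, 249.75003051757812) (17.677669525146484, 9.899494171142578)
920.0 (324.5, 229.0) (34.0, 35.0)
disc [561.97023395  -3.6679593 ] r 28.751579326663247
418.0 (242.5, 223.5) (23.0, 23.0)
1544.5 (368.69500732421875, 223.9693145751953) (165.31080627441406, 51.46543502807617)
79.5 (393.0, 181.0) (10.0, 10.0)
(281, 184, 172, 95)
((367.01190185546875, 231.33554077148438), (166.5023956298828, 67.66436004638672), 10.491477966308594) [[278.99200439453125, 249.44296264648438], [291.31298828125, 182.90982055664062], [455.03179931640625, 213.22811889648438], [442.7108154296875, 279.7612609863281]]
rail line [  0.18589904 138.3420799 ] 0.12376488586239486
rail pt [ 595.69692223 -102.15892871] dir y [0.17406581 0.98473402] yaw -0.1749570127530048 res 0.20193661949440475 102
stop along d: [-105.  -105.  -105.1 -105.2 -105.2 -105.2 -105.1 -105.  -105.  -105.
 -105.1 -105.  -104.9 -105.  -104.9 -104.9 -105.  -105.  -105.1 -105.1
 -104.9 -104.8 -104.9 -105.  -105.2 -105.1 -105.  -104.9] perp [ -5.  -7.  -9. -11. -12. -14. -16. -18. -19. -21. -23. -25. -26. -28.
 -30. -32. -33. -35. -37. -38. -40. -42. -44. -45. -47. -49. -51. -52.]
front edge X [-56.31407154 -56.01810557 -55.31427098] Y max at X<20 [158.332886   158.65184032] Ymin -122.23260626681339
y+ end median 157.6448440426017
front median -55.197457869581875
disc rel -10.355727458928769 91.11674527425502
```

Measured against the given sizes: stop to open end is 263.6 mm (expected 264), front edge is x = -56.3 (expected -57), and disc radius is 28.75 (expected 29). These agree. Next I'll work out the tool frame and the approach.

```bash
cat >> h.py <<'E'
O=np.array([559.97,-74.52]); YX=np.array([0.98473,-0.17407]); YY=np.array([0.17407,0.98473])
def p2w(x,y): return O+x*YX+y*YY
def w2p(w): w=np.asarray(w)[:2]-O; return np.array([w@YX,w@YY])
def plan(x,y,z,ang=None):
    """shift in tool axes to reach plate x,y and world z from the current measured pose; tool y at angle ang in plate frame"""
    s=status.state(); Rt=R.from_rotvec(s["eef_rot"]).as_matrix()
    w=np.r_[p2w(x,y),z]; print("t",round(s["time"],2),"tcp plate",w2p(s["tcp_pos"]).round(1),"z",s["tcp_pos"][2].round(1),"F",s["contact_force"].round(1),"op",round(s["opening"],3))
    print("tool x,y in plate:",[ (Rt[:2,i]@YX).round(3) for i in (0,1)],[ (Rt[:2,i]@YY).round(3) for i in (0,1)], "tz",Rt[:,2].round(3))
    print("shift mm",(Rt.T@(w-s["tcp_pos"])).round(1), "q6",s["q"][5].round(2))
    return Rt
E
python3 - <<'E'
from h import *
ci=optics.camera_info("top")
Rt=plan(-85,70,120)
for n,uv,h in [("gear",(391,291),17),("red",(248,299),15),("loupe",(257,196),32),("anvil",(242,223),40),("rod",(393,181),42),("brass",(476,246),28)]:
    print(n,w2p(ray(ci,uv,h)[0]).round(0),ray(ci,uv,h)[0].round(0))
a=np.arctan2(Rt[:2,1]@YY,Rt[:2,1]@YX);print("tool y angle in plate deg",np.degrees(a))
E
```

```text
t 0.1 tcp plate [-345.3 -500.8] z 230.8 F [ 0.3 -0.5  0.4] op 1.003
tool x,y in plate: [np.float64(0.909), np.float64(0.418)] [np.float64(0.418), np.float64(-0.909)] tz [-0.     0.001 -1.   ]
shift mm [ 474.9 -409.8  111.3] q6 1.57
gear [-92. -57.] [ 460. -114.   17.]
red [-147.  172.] [445. 121.  15.]
loupe [ 22. 190.] [614. 109.  32.]
anvil [-29. 204.] [566. 131.  40.]
rod [ 87. -28.] [ 640. -117.   42.]
brass [   7. -185.] [ 534. -258.   28.]
tool y angle in plate deg -65.31949328056926
```

Request:
drive_tool(moves=[[0.024, -0.02, 0, 0.04, 0.35], [0.07, -0.06, 0, 0.1, 0.35], [0.11, -0.095, 0, 0.15, 0.35], [0.15, -0.13, 0, 0.2, 0.35], [0.19, -0.165, 0, 0.25, 0.35], [0.23, -0.2, 0, 0.3, 0.35], [0.27, -0.233, 0, 0.34, 0.35], [0.31, -0.267, 0, 0.38, 0.35], [0.35, -0.3, 0, 0.431, 0.35], [0.38, -0.33, 0, 0.431, 0.35]])

```text
time: 1.35
tcp_pos: [417.8, -90.7, 231.1]
eef_rot: [-3.129, 0.275, 0.0]
contact_force: [-0.2, -0.9, 0.5]
opening: 0.354
```

```bash
python3 -c "
from h import *
plan(-85,70,120)"
```

```text
t 1.35 tcp plate [-137.2  -40.7] z 231.1 F [-0.2 -0.9  0.5] op 0.354
tool x,y in plate: [np.float64(1.0), np.float64(-0.0)] [np.float64(-0.0), np.float64(-1.0)] tz [-0.  0. -1.]
shift mm [  52.2 -110.7  111.1] q6 3.1
```

Joint 6 is close to its limit, so I'll use the half-turn equivalent instead (turn by -π).

Request:
drive_tool(moves=[[0.005, -0.01, 0, -0.16, 0.35], [0.01, -0.02, 0, -0.32, 0.35], [0.015, -0.03, 0, -0.48, 0.35], [0.02, -0.04, 0, -0.64, 0.35], [0.025, -0.05, 0, -0.8, 0.35], [0.03, -0.06, 0, -0.96, 0.35], [0.035, -0.07, 0, -1.12, 0.35], [0.04, -0.08, 0, -1.28, 0.35], [0.045, -0.095, 0, -1.44, 0.35], [0.052, -0.11, 0, -1.6, 0.35]])

```text
time: 2.6
tcp_pos: [487.3, 7.2, 231.0]
eef_rot: [-2.372, -2.059, 0.001]
contact_force: [0.3, 0.2, 0.2]
opening: 0.348
```

Request:
drive_tool(moves=[[0, 0, 0.01, -0.16, 0.35], [0, 0, 0.02, -0.32, 0.35], [0, 0, 0.03, -0.48, 0.35], [0, 0, 0.04, -0.64, 0.35], [0, 0, 0.05, -0.8, 0.35], [0, 0, 0.06, -0.96, 0.35], [0, 0, 0.07, -1.12, 0.35], [0, 0, 0.08, -1.28, 0.35], [0, 0, 0.09, -1.44, 0.35], [0, 0, 0.1, -1.542, 0.35]])

```text
time: 3.85
tcp_pos: [487.1, 6.8, 130.7]
eef_rot: [-0.268, -3.129, -0.0]
contact_force: [-0.2, 0.1, -0.1]
opening: 0.354
```

```bash
python3 - <<'E'
from h import *
plan(-85,70,12)
for n in("wrist","top"):
    p,d=optics.read_camera(n); cv2.imwrite(f"pics/{n}1.png",p[:,:,::-1])
E
```

```text
t 3.85 tcp plate [-85.9  67.4] z 130.7 F [-0.2  0.1 -0.1] op 0.354
tool x,y in plate: [np.float64(-1.0), np.float64(-0.004)] [np.float64(-0.004), np.float64(1.0)] tz [-0.001  0.    -1.   ]
shift mm [ -1.    2.6 118.7] q6 0.18
```

View pics/wrist1.png

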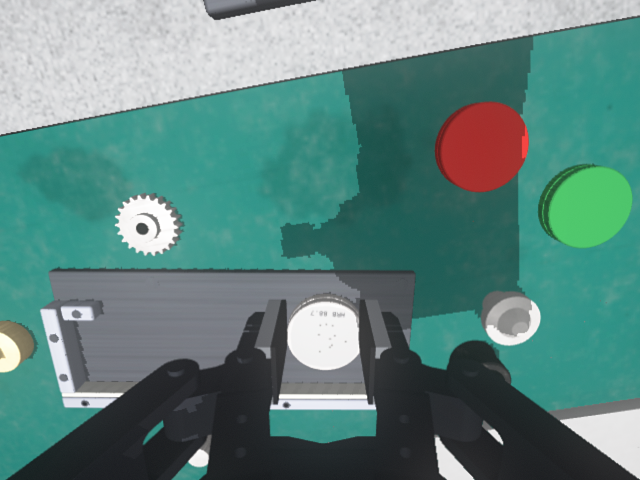

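View pics/top1.png

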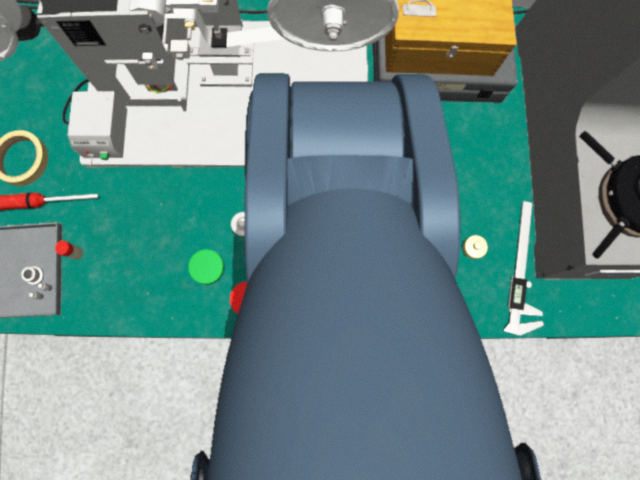

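The wrist view shows the disc at (323,332) between the fingertips, the rail at row ~400 and the end stop at the left (60,340). The arm hides the scene in the top view, so I'll cross-check the disc and rail from this view.

```bash
python3 - <<'E'
from h import *
ci=optics.camera_info("wrist"); print(ci["position"].round(1))
for n,uv,h in [("disc",(323,332),23),("stop/lip corner inner",(66,306),24),("stopinner",(80,370),24),("plate front l",(52,270),8),("plate +y front",(414,272),8),("gear",(143,226),17)]:
    print(n,w2p(ray(ci,uv,h)[0]).round(1))
E
```

```text
[408.8  19.9 274.4]
disc [-15.1  67. ]
stop/lip corner inner [ -36.6 -119.9]
stopinner [  18.2 -120.5]
plate front l [ -58.3 -136.2]
plate +y front [-57.  134.8]
gear [-94.9 -58.2]
```

Request:
drive_tool(moves=[[-0.001, 0.003, 0.03, 0, 0.35], [-0.001, 0.003, 0.06, 0, 0.35], [-0.001, 0.003, 0.09, 0, 0.35], [-0.001, 0.003, 0.11, 0, 0.35], [-0.001, 0.003, 0.117, 0, 0.35], [-0.001, 0.003, 0.117, 0, 0.35], [-0.008, 0.003, 0.117, 0, 0.35], [-0.015, 0.003, 0.117, 0, 0.35], [-0.022, 0.003, 0.117, 0, 0.35], [-0.022, 0.003, 0.117, 0, 0.35]])

```text
time: 5.2
tcp_pos: [510.4, 5.8, 14.5]
eef_rot: [0.274, 3.129, 0.0]
contact_force: [0.0, -1.4, -0.3]
opening: 0.35
```

```bash
python3 - <<'E'
from h import *
plan(-46,70,13)
p,d=optics.read_camera("wrist"); cv2.imwrite("pics/wrist2.png",p[:,:,::-1])
p,d=optics.read_camera("side"); cv2.imwrite("pics/side2.png",cv2.resize(p[200:350,220:420,::-1],None,fx=4,fy=4))
E
```

```text
t 5.2 tcp plate [-62.8  70.5] z 14.5 F [ 0.  -1.4 -0.3] op 0.35
tool x,y in plate: [np.float64(-1.0), np.float64(0.0)] [np.float64(0.0), np.float64(1.0)] tz [ 0.001  0.    -1.   ]
shift mm [-16.8  -0.5   1.5] q6 0.19
```

View pics/wrist2.png

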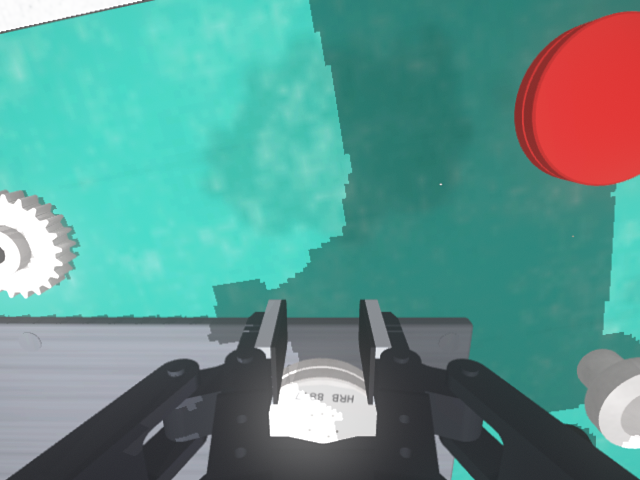

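View pics/side2.png

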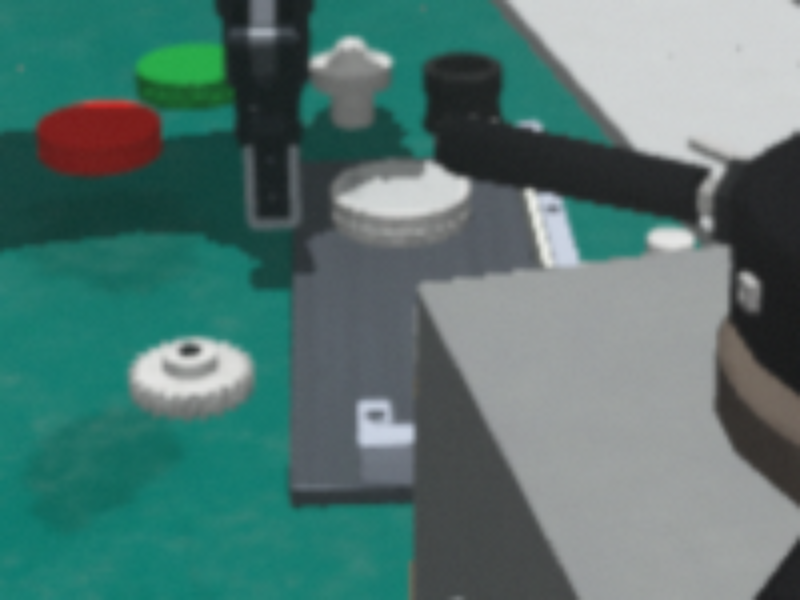

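The side view shows the fingers just in front of the disc and low over the plate. The wrist view shows the disc centred between the pads at columns 278 and 370. I'll lower 2 mm and push toward the rail.

Request:
drive_tool(moves=[[-0.004, 0, 0.002, 0, 0.35], [-0.009, 0, 0.002, 0, 0.35], [-0.013, 0, 0.002, 0, 0.35], [-0.017, 0, 0.002, 0, 0.35], [-0.02, 0, 0.002, 0, 0.35], [-0.023, 0, 0.002, 0, 0.35], [-0.026, 0, 0.002, 0, 0.35], [-0.029, 0, 0.002, 0, 0.35], [-0.031, 0, 0.002, 0, 0.35], [-0.031, 0, 0.002, 0, 0.35]])

```text
time: 6.55
tcp_pos: [540.4, 0.5, 12.3]
eef_rot: [0.274, 3.129, 0.0]
contact_force: [-0.7, -0.7, -0.5]
opening: 0.351
```

```bash
python3 - <<'E'
from h import *
plan(-25,70,12.5)
p,d=optics.read_camera("side"); cv2.imwrite("pics/side3.png",cv2.resize(p[200:350,220:420,::-1],None,fx=4,fy=4))
E
```

```text
t 6.55 tcp plate [-32.3  70.5] z 12.3 F [-0.7 -0.7 -0.5] op 0.351
tool x,y in plate: [np.float64(-1.0), np.float64(-0.0)] [np.float64(-0.0), np.float64(1.0)] tz [ 0.  0. -1.]
shift mm [-7.3 -0.5 -0.2] q6 0.18
```

View pics/side3.png

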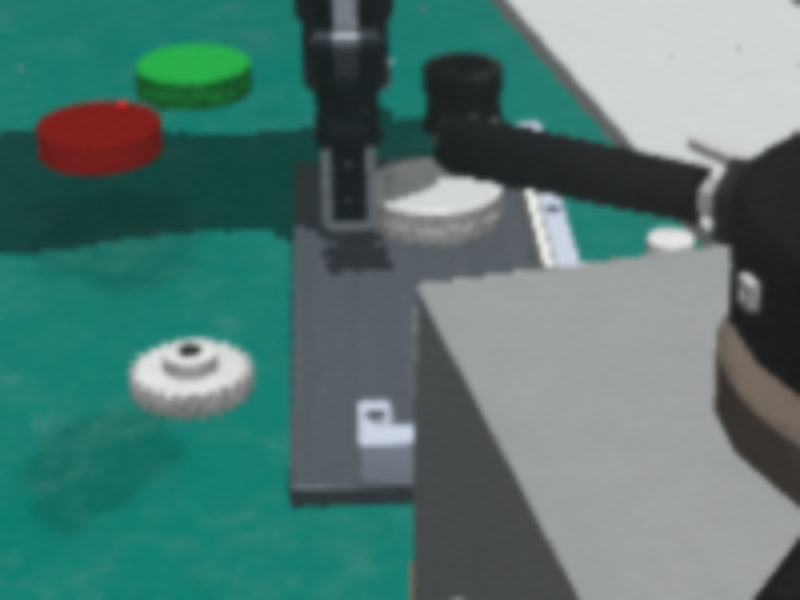

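The disc has moved toward the rail and a gap remains. I'll continue slowly and watch the force.

Request:
drive_tool(moves=[[-0.002, 0, 0, 0, 0.35], [-0.004, 0, 0, 0, 0.35], [-0.005, 0, 0, 0, 0.35], [-0.006, 0, 0, 0, 0.35], [-0.006, 0, 0, 0, 0.35]])

```text
time: 7.22
tcp_pos: [546.1, -0.5, 12.3]
eef_rot: [0.274, 3.129, 0.0]
contact_force: [-2.2, -0.3, -0.1]
opening: 0.353
```

Request:
drive_tool(moves=[[-0.001, 0, 0, 0, 0.35], [-0.001, 0, 0, 0, 0.35]])

```text
time: 7.48
tcp_pos: [547.1, -0.7, 12.3]
eef_rot: [0.274, 3.129, 0.0]
contact_force: [-1.0, 0.8, 0.1]
opening: 0.348
```

Request:
drive_tool(moves=[[-0.001, 0, 0, 0, 0.35], [-0.001, 0, 0, 0, 0.35]])

```text
time: 7.72
tcp_pos: [548.0, -0.8, 12.3]
eef_rot: [0.274, 3.13, 0.0]
contact_force: [-1.8, 0.4, -0.7]
opening: 0.346
```

Request:
drive_tool(moves=[[-0.001, 0, 0, 0, 0.35], [-0.001, 0, 0, 0, 0.35]])

```text
time: 7.98
tcp_pos: [549.0, -1.0, 12.3]
eef_rot: [0.274, 3.13, 0.0]
contact_force: [-2.0, 0.5, -0.0]
opening: 0.352
```

Request:
drive_tool(moves=[[-0.001, 0, 0, 0, 0.35], [-0.001, 0, 0, 0, 0.35]])

```text
time: 8.22
tcp_pos: [549.3, -1.1, 12.2]
eef_rot: [-0.274, -3.128, -0.0]
contact_force: [-4.9, 0.4, 2.4]
opening: 0.35
```

```bash
python3 - <<'E'
from h import *
plan(-22,70,12.5)
p,d=optics.read_camera("side"); cv2.imwrite("pics/side4.png",cv2.resize(p[220:300,290:400,::-1],None,fx=7,fy=7,interpolation=cv2.INTER_CUBIC))
p,d=optics.read_camera("wrist"); cv2.imwrite("pics/wrist4.png",p[:,:,::-1])
E
```

```text
t 8.22 tcp plate [-23.3  70.4] z 12.2 F [-4.9  0.4  2.4] op 0.35
tool x,y in plate: [np.float64(-1.0), np.float64(-0.0)] [np.float64(-0.0), np.float64(1.0)] tz [-0.001  0.    -1.   ]
shift mm [-1.3 -0.4 -0.3] q6 0.17
```

View pics/side4.png

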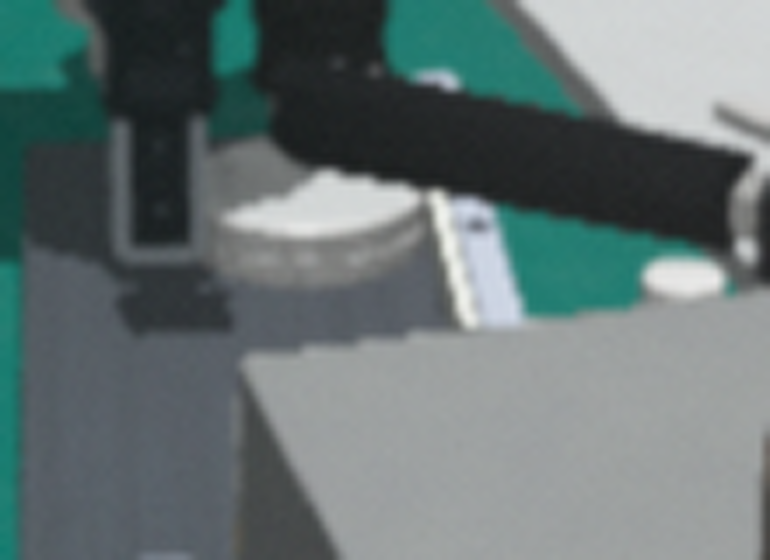

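View pics/wrist4.png

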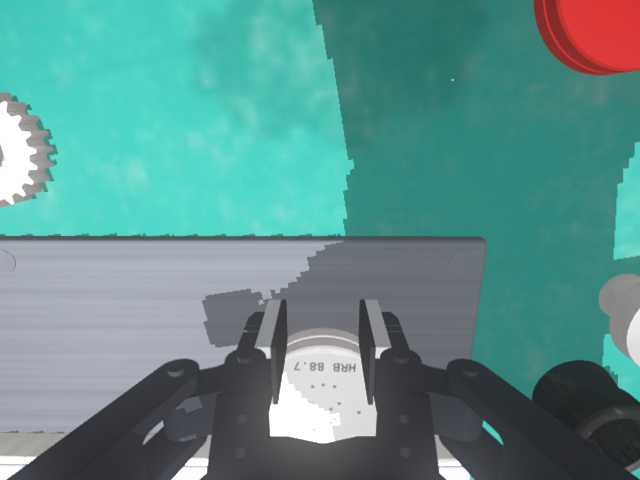

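The force has risen and the arm has stalled: it moved 0.3 mm of the 1 mm commanded. The side view shows the disc's edge at the white strip. One more small press will confirm contact.

Request:
drive_tool(moves=[[-0.001, 0, 0, 0, 0.35], [-0.001, 0, 0, 0, 0.35]])

```text
time: 8.57
tcp_pos: [549.4, -1.2, 12.1]
eef_rot: [-0.274, -3.127, -0.0]
contact_force: [-7.1, 2.5, 4.1]
opening: 0.348
```

The force has reached 7 N with no further motion, so the disc is against the rail at y ≈ 70. Now I'll back off, lift, turn 90° and go round to its +y side.

Request:
drive_tool(moves=[[0.004, 0, 0, 0, 0.35], [0.015, 0, 0, 0, 0.35], [0.025, 0, 0, 0, 0.35], [0.025, 0, -0.02, 0, 0.35], [0.025, 0, -0.05, 0, 0.35], [0.025, 0.015, -0.08, 0.17, 0.19], [0.015, 0.03, -0.08, 0.34, 0.19], [0, 0.045, -0.08, 0.51, 0.19], [-0.015, 0.06, -0.08, 0.68, 0.19], [-0.03, 0.06, -0.08, 0.85, 0.19]])

```text
time: 9.82
tcp_pos: [591.1, 53.5, 92.4]
eef_rot: [1.546, 2.735, 0.001]
contact_force: [-0.2, -0.2, 0.2]
opening: 0.189
```

Request:
drive_tool(moves=[[0, 0, 0, 0.17, 0.19], [0, 0, 0, 0.34, 0.19], [0, 0, 0, 0.51, 0.19], [0, 0, 0, 0.68, 0.19], [0, 0, 0, 0.721, 0.19], [0, 0, 0, 0.721, 0.19]])

```text
time: 10.58
tcp_pos: [590.5, 52.5, 92.4]
eef_rot: [2.407, 2.019, 0.0]
contact_force: [0.2, 0.4, -0.3]
opening: 0.19
```

```bash
python3 - <<'E'
from h import *
plan(11,125,12.5)
for n in("side","wrist","top"):
    p,d=optics.read_camera(n); cv2.imwrite(f"pics/{n}5.png",p[:,:,::-1])
E
```

```text
t 10.57 tcp plate [  8.  130.4] z 92.4 F [ 0.2  0.4 -0.3] op 0.19
tool x,y in plate: [np.float64(-0.0), np.float64(1.0)] [np.float64(1.0), np.float64(0.0)] tz [ 0.  0. -1.]
shift mm [-5.5  3.  79.9] q6 1.83
```

View pics/wrist5.png

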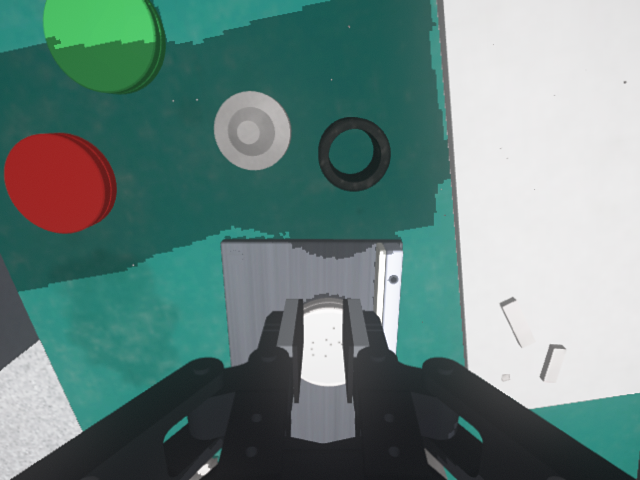

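View pics/side5.png

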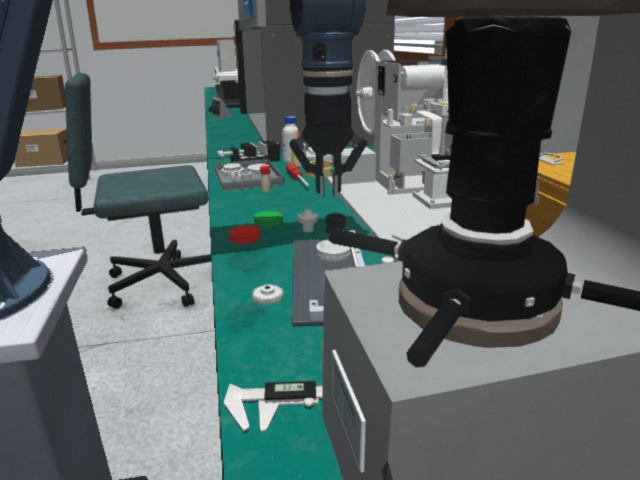

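The wrist view shows the disc's +y edge at (325,297), the rail's inner edge at about (378,265), and the plate's open end at row 240.

```bash
python3 - <<'E'
from h import *
ci=optics.camera_info("wrist"); print(ci["position"].round(1))
for n,uv,h in [("disc +y top edge",(325,305),23),("strip inner",(377,270),24),("plate corner",(222,240),8),("plate end",(300,240),8)]:
    print(n,w2p(ray(ci,uv,h)[0]).round(1))
p=cv2.imread("pics/wrist5.png"); cv2.imwrite("pics/wrist5c.png",cv2.resize(p[230:410,210:420],None,fx=3.8,fy=3.3,interpolation=cv2.INTER_CUBIC))
E
```

```text
[604.4 129.9 236.4]
disc +y top edge [ 9.7 99.9]
strip inner [ 40.5 123.5]
plate corner [-54.4 137.1]
plate end [ -5.8 137.1]
```

View pics/wrist5c.png

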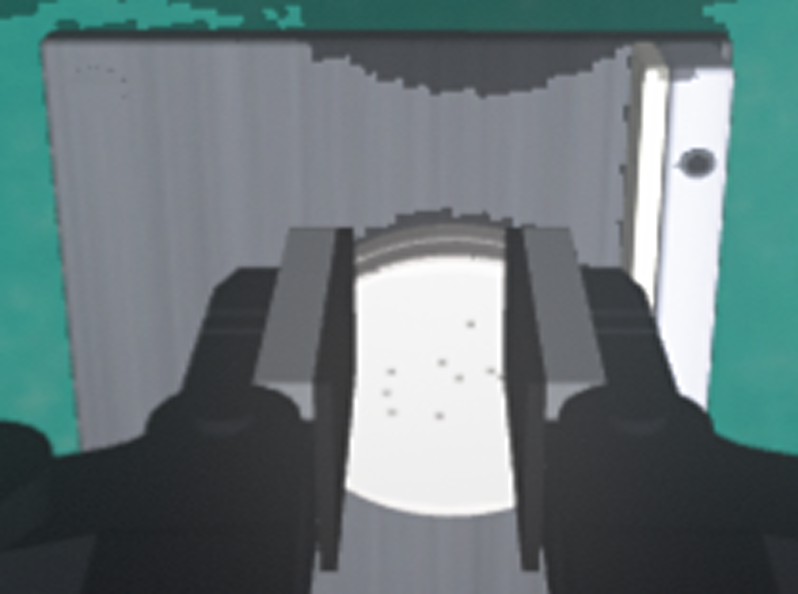

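The frame checks hold: strip at x = 40.5, plate end at y = 137, and disc +y edge at y ≈ 100, so the disc is against the rail. I'll descend behind it with a bias of about 1 mm toward the rail.

Request:
drive_tool(moves=[[-0.002, 0.002, 0.02, 0, 0.19], [-0.004, 0.004, 0.05, 0, 0.19], [-0.004, 0.004, 0.07, 0, 0.19], [-0.004, 0.004, 0.08, 0, 0.19], [-0.004, 0.004, 0.08, 0, 0.19], [-0.004, 0.004, 0.08, 0, 0.19]])

```text
time: 11.48
tcp_pos: [594.7, 47.9, 13.2]
eef_rot: [2.406, 2.019, 0.002]
contact_force: [-0.2, 0.9, -0.1]
opening: 0.191
```

```bash
python3 - <<'E'
from h import *
plan(12,112,12.5)
for n in("side","wrist"):
    p,d=optics.read_camera(n); cv2.imwrite(f"pics/{n}6.png",p[:,:,::-1] if n=="wrist" else cv2.resize(p[180:330,240:440,::-1],None,fx=4,fy=4))
E
```

```text
t 11.47 tcp plate [ 12.9 126.6] z 13.2 F [-0.2  0.9 -0.1] op 0.191
tool x,y in plate: [np.float64(-0.0), np.float64(1.0)] [np.float64(1.0), np.float64(0.0)] tz [ 0.001  0.    -1.   ]
shift mm [-14.6  -0.9   0.6] q6 1.83
```

View pics/wrist6.png

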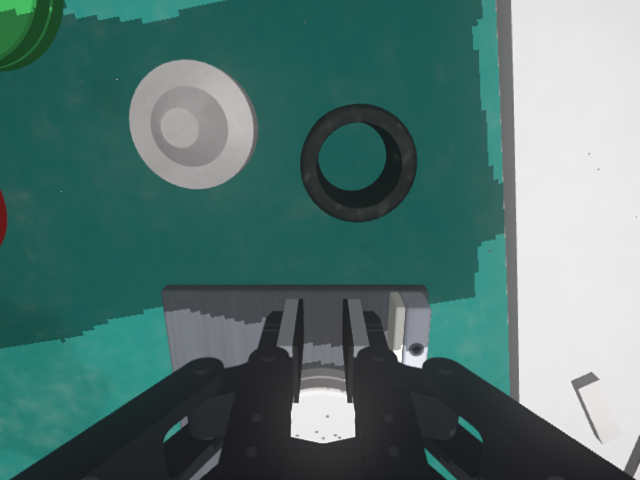

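View pics/side6.png

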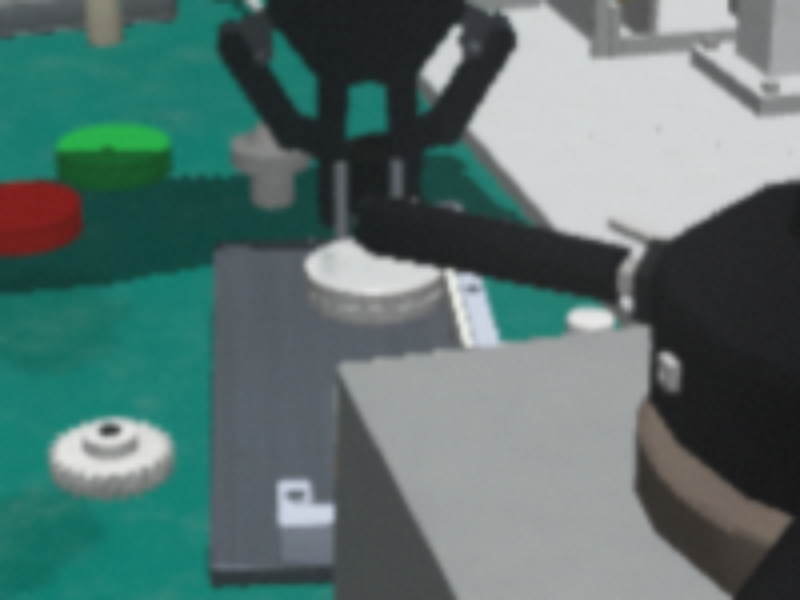

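The fingers are behind the disc and clear of the rail. Starting the push along it.

Request:
drive_tool(moves=[[-0.006, -0.0005, 0, 0, 0.19], [-0.012, -0.0005, 0, 0, 0.19], [-0.016, -0.0005, 0, 0, 0.19], [-0.02, -0.0005, 0, 0, 0.19], [-0.024, -0.0005, 0, 0, 0.19], [-0.028, -0.0005, 0, 0, 0.19], [-0.032, -0.0005, 0, 0, 0.19], [-0.036, -0.0005, 0, 0, 0.19], [-0.04, -0.0005, 0, 0, 0.19], [-0.04, -0.0005, 0, 0, 0.19]])

```text
time: 12.82
tcp_pos: [586.6, 8.0, 12.3]
eef_rot: [2.407, 2.018, -0.001]
contact_force: [0.3, -0.1, -0.4]
opening: 0.191
```

```bash
python3 - <<'E'
from h import *
plan(12,80,12.5)
for n in("side","wrist"):
    p,d=optics.read_camera(n); cv2.imwrite(f"pics/{n}7.png",p[:,:,::-1] if n=="wrist" else cv2.resize(p[180:330,240:440,::-1],None,fx=4,fy=4))
E
```

```text
t 12.82 tcp plate [11.8 85.9] z 12.3 F [ 0.3 -0.1 -0.4] op 0.191
tool x,y in plate: [np.float64(0.001), np.float64(1.0)] [np.float64(1.0), np.float64(-0.001)] tz [-0. -0. -1.]
shift mm [-5.9  0.2 -0.2] q6 1.76
```

View pics/side7.png

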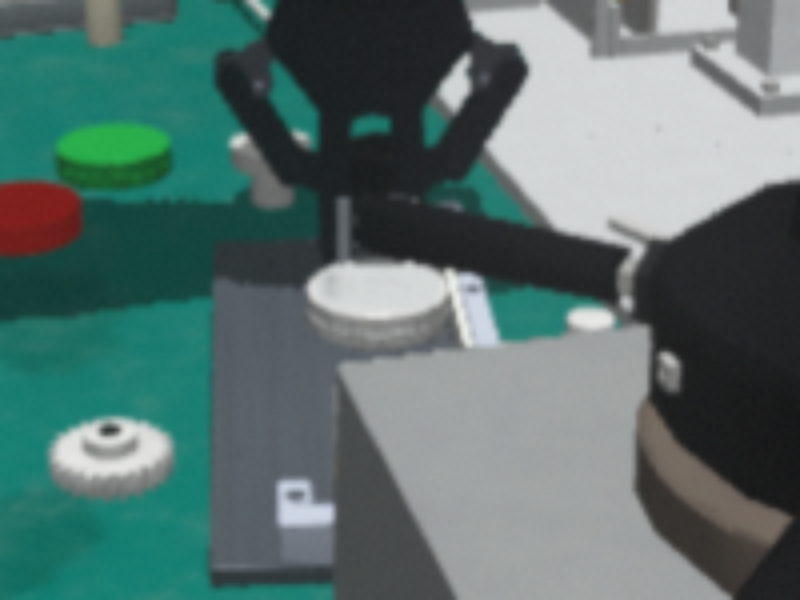

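View pics/wrist7.png

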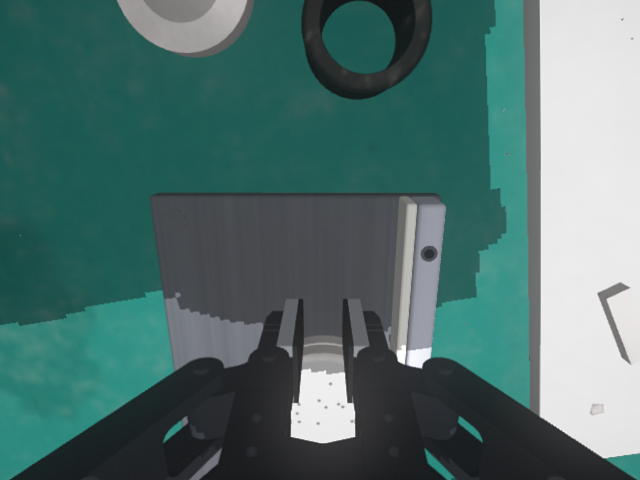

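The disc is moving along in the cup and is still against the rail. Continuing with 1 mm more bias toward the rail.

Request:
drive_tool(moves=[[-0.003, 0.001, 0, 0, 0.19], [-0.007, 0.001, 0, 0, 0.19], [-0.012, 0.001, 0, 0, 0.19], [-0.017, 0.001, 0, 0, 0.19], [-0.022, 0.001, 0, 0, 0.19], [-0.027, 0.001, 0, 0, 0.19], [-0.032, 0.001, 0, 0, 0.19], [-0.037, 0.001, 0, 0, 0.19], [-0.04, 0.001, 0, 0, 0.19], [-0.04, 0.001, 0, 0, 0.19]])

```text
time: 14.18
tcp_pos: [580.8, -31.5, 12.4]
eef_rot: [2.407, 2.018, -0.0]
contact_force: [0.0, -1.0, 0.2]
opening: 0.19
```

```bash
python3 - <<'E'
from h import *
plan(12.3,0,12.5)
for n in("side","wrist"):
    p,d=optics.read_camera(n); cv2.imwrite(f"pics/{n}8.png",p[:,:,::-1] if n=="wrist" else cv2.resize(p[180:330,240:440,::-1],None,fx=4,fy=4))
E
```

```text
t 14.18 tcp plate [13. 46.] z 12.4 F [ 0.  -1.   0.2] op 0.19
tool x,y in plate: [np.float64(0.0), np.float64(1.0)] [np.float64(1.0), np.float64(-0.0)] tz [ 0. -0. -1.]
shift mm [-46.   -0.7  -0.1] q6 1.69
```

View pics/side8.png

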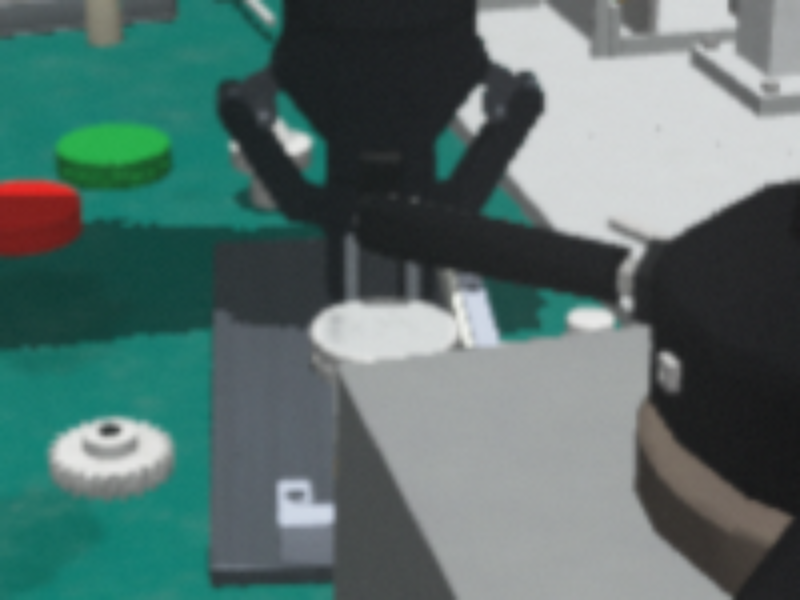

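View pics/wrist8.png

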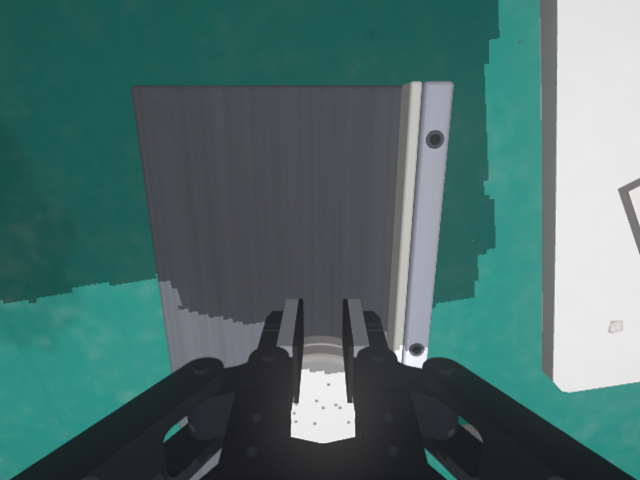

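The disc is at about y = 7 and still at the strip. Continuing.

Request:
drive_tool(moves=[[-0.003, 0, 0, 0, 0.19], [-0.008, 0, 0, 0, 0.19], [-0.013, 0, 0, 0, 0.19], [-0.018, 0, 0, 0, 0.19], [-0.024, 0, 0, 0, 0.19], [-0.03, 0, 0, 0, 0.19], [-0.036, 0, 0, 0, 0.19], [-0.041, 0, 0, 0, 0.19], [-0.045, 0, 0, 0, 0.19], [-0.045, 0, 0, 0, 0.19]])

```text
time: 15.52
tcp_pos: [572.8, -75.9, 12.3]
eef_rot: [2.407, 2.018, -0.001]
contact_force: [-0.2, 0.9, 0.0]
opening: 0.191
```

```bash
python3 - <<'E'
from h import *
plan(12.6,-58,12.5)
for n in("side","wrist"):
    p,d=optics.read_camera(n); cv2.imwrite(f"pics/{n}9.png",p[:,:,::-1] if n=="wrist" else cv2.resize(p[180:330,240:440,::-1],None,fx=4,fy=4))
E
```

```text
t 15.53 tcp plate [12.9  0.9] z 12.3 F [-0.2  0.9  0. ] op 0.191
tool x,y in plate: [np.float64(0.001), np.float64(1.0)] [np.float64(1.0), np.float64(-0.001)] tz [-0.    -0.001 -1.   ]
shift mm [-58.9  -0.2  -0.2] q6 1.61
```

View pics/wrist9.png

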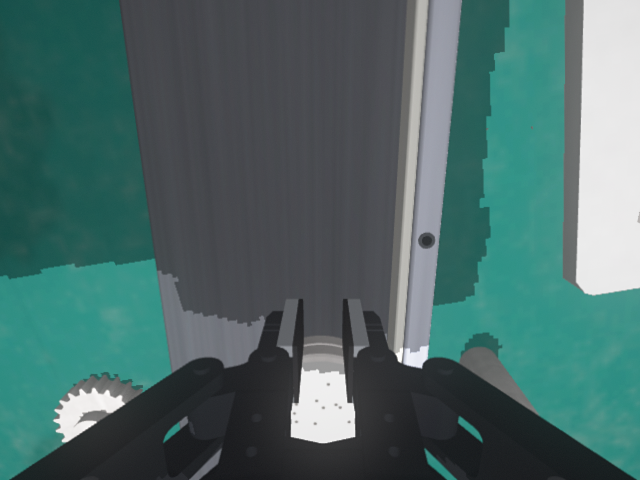

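The disc is still seated at (323,400) between the pads, and the rail offset in the image is unchanged. I'll go to just before the stop, then creep.

Request:
drive_tool(moves=[[-0.003, 0, 0, 0, 0.19], [-0.008, 0, 0, 0, 0.19], [-0.014, 0, 0, 0, 0.19], [-0.02, 0, 0, 0, 0.19], [-0.026, 0, 0, 0, 0.19], [-0.032, 0, 0, 0, 0.19], [-0.038, 0, 0, 0, 0.19], [-0.044, 0, 0, 0, 0.19], [-0.049, 0, 0, 0, 0.19], [-0.052, 0, 0, 0, 0.19]])

```text
time: 16.88
tcp_pos: [563.7, -126.8, 12.3]
eef_rot: [-2.407, -2.018, -0.0]
contact_force: [-0.9, 2.0, 0.3]
opening: 0.187
```

Request:
drive_tool(moves=[[-0.001, 0, 0, 0, 0.19], [-0.002, 0, 0, 0, 0.19], [-0.003, 0, 0, 0, 0.19], [-0.003, 0, 0, 0, 0.19]])

```text
time: 17.38
tcp_pos: [563.3, -129.5, 12.3]
eef_rot: [-2.407, -2.019, 0.0]
contact_force: [-0.8, 1.9, 0.0]
opening: 0.19
```

Request:
drive_tool(moves=[[-0.001, 0, 0, 0, 0.19], [-0.001, 0, 0, 0, 0.19]])

```text
time: 17.62
tcp_pos: [563.1, -130.5, 12.3]
eef_rot: [-2.407, -2.019, -0.0]
contact_force: [-1.2, 1.9, 0.3]
opening: 0.19
```

Request:
drive_tool(moves=[[-0.001, 0, 0, 0, 0.19], [-0.001, 0, 0, 0, 0.19]])

```text
time: 17.88
tcp_pos: [562.9, -131.5, 12.3]
eef_rot: [-2.407, -2.019, 0.0]
contact_force: [-0.5, 1.8, -0.5]
opening: 0.19
```

Request:
drive_tool(moves=[[-0.001, 0, 0, 0, 0.19], [-0.001, 0, 0, 0, 0.19]])

```text
time: 18.12
tcp_pos: [562.7, -132.5, 12.3]
eef_rot: [-2.407, -2.019, 0.0]
contact_force: [-1.2, 2.5, 0.5]
opening: 0.187
```

```bash
python3 - <<'E'
from h import *
plan(12.6,-58,12.5)
p,d=optics.read_camera("wrist"); cv2.imwrite(f"pics/wrist10.png",p[:,:,::-1])
p,d=optics.read_camera("side"); cv2.imwrite(f"pics/side10.png",cv2.resize(p[220:340,260:400,::-1],None,fx=5,fy=5))
E
```

```text
t 18.12 tcp plate [ 12.8 -56.6] z 12.3 F [-1.2  2.5  0.5] op 0.187
tool x,y in plate: [np.float64(0.0), np.float64(1.0)] [np.float64(1.0), np.float64(-0.0)] tz [-0.  0. -1.]
shift mm [-1.4 -0.2 -0.2] q6 1.51
```

View pics/side10.png

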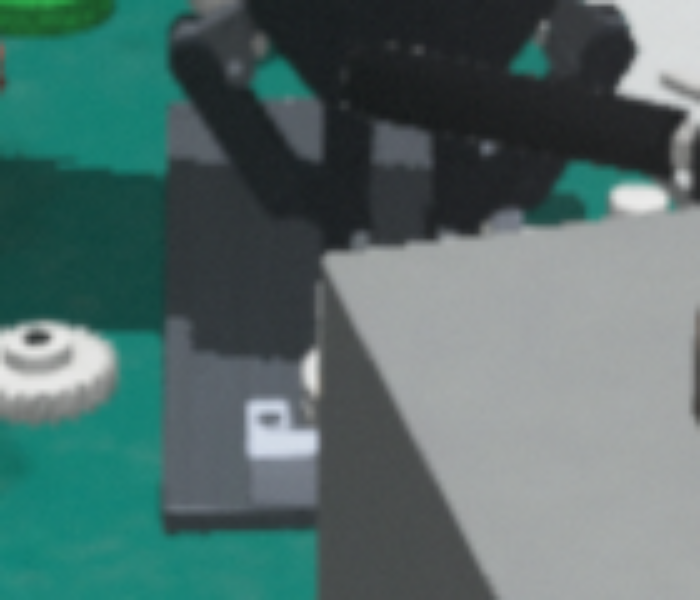

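The disc's left edge shows at (310,375), almost at the stop. There is no stop force yet, so I'll keep creeping.

Request:
drive_tool(moves=[[-0.001, 0, 0, 0, 0.19], [-0.001, 0, 0, 0, 0.19]])

```text
time: 18.48
tcp_pos: [562.6, -133.5, 12.3]
eef_rot: [-2.407, -2.019, -0.0]
contact_force: [-0.1, 1.3, -0.2]
opening: 0.194
```

Request:
drive_tool(moves=[[-0.001, 0, 0, 0, 0.19], [-0.001, 0, 0, 0, 0.19]])

```text
time: 18.73
tcp_pos: [562.4, -134.5, 12.3]
eef_rot: [-2.407, -2.019, 0.0]
contact_force: [-0.2, 1.9, -0.6]
opening: 0.19
```

Request:
drive_tool(moves=[[-0.001, 0, 0, 0, 0.19], [-0.001, 0, 0, 0, 0.19]])

```text
time: 18.98
tcp_pos: [562.2, -135.3, 12.3]
eef_rot: [-2.407, -2.019, -0.0]
contact_force: [0.5, 2.5, 0.0]
opening: 0.189
```

Request:
drive_tool(moves=[[-0.001, 0, 0, 0, 0.19], [-0.001, 0, 0, 0, 0.19]])

```text
time: 19.23
tcp_pos: [562.1, -135.5, 12.3]
eef_rot: [-2.405, -2.019, -0.002]
contact_force: [0.2, 6.9, -0.0]
opening: 0.191
```

Request:
drive_tool(moves=[[-0.001, 0, 0, 0, 0.19], [-0.001, 0, 0, 0, 0.19]])

```text
time: 19.48
tcp_pos: [562.1, -135.7, 12.3]
eef_rot: [-2.404, -2.019, -0.004]
contact_force: [-0.2, 11.6, -0.1]
opening: 0.19
```

The force has risen to 11.6 N with the motion stalled, so the disc is at the end stop. A small nudge toward the rail, then back off, lift and clear the top camera's view.

Request:
drive_tool(moves=[[0, 0.001, 0, 0, 0.19], [0, 0.002, 0, 0, 0.19], [0, 0.002, 0, 0, 0.19]])

```text
time: 19.85
tcp_pos: [562.5, -135.8, 12.1]
eef_rot: [-2.403, -2.017, -0.001]
contact_force: [-3.5, 12.5, 4.2]
opening: 0.194
```

Request:
drive_tool(moves=[[0.003, -0.001, 0, 0, 0.19], [0.006, -0.001, 0, 0, 0.19], [0.015, -0.001, 0, 0, 0.19], [0.025, -0.001, 0, 0, 0.19], [0.03, -0.001, -0.01, 0, 0.19], [0.03, -0.001, -0.05, 0, 0.19], [0.03, -0.001, -0.1, 0, 0.19], [0.03, -0.001, -0.15, 0, 0.19], [0.03, -0.001, -0.15, 0, 0.19]])

```text
time: 20.98
tcp_pos: [570.4, -108.2, 167.2]
eef_rot: [2.402, 2.015, 0.008]
contact_force: [-0.2, 1.0, -0.0]
opening: 0.19
```

```bash
python3 - <<'E'
from h import *
plan(-150,100,160)
for n in("wrist","top"):
    p,d=optics.read_camera(n); cv2.imwrite(f"pics/{n}11.png",p[:,:,::-1])
E
```

```text
t 20.98 tcp plate [ 16.2 -31.3] z 167.2 F [-0.2  1.  -0. ] op 0.19
tool x,y in plate: [np.float64(-0.0), np.float64(1.0)] [np.float64(1.0), np.float64(0.0)] tz [ 0.008 -0.002 -1.   ]
shift mm [ 131.4 -166.2    5.9] q6 1.56
```

View pics/wrist11.png

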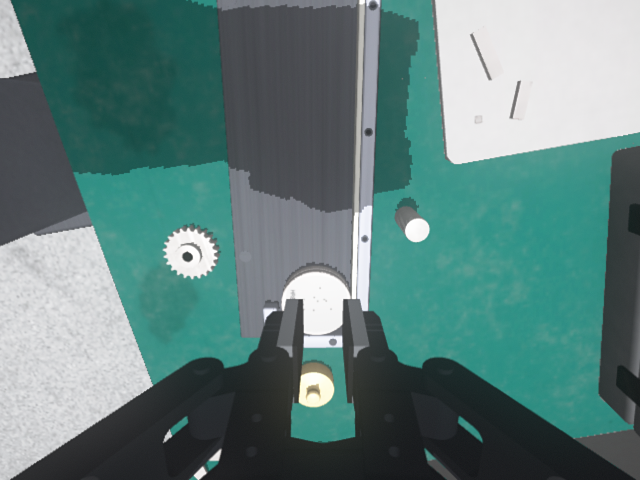

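The disc sits at (318,300) in the corner by the rail and stop. I'll move the arm aside to check from the top camera.

Request:
drive_tool(moves=[[0, -0.02, -0.02, 0, 0.19], [-0.02, -0.06, -0.05, 0, 0.19], [-0.05, -0.1, -0.06, 0, 0.19], [-0.09, -0.14, -0.06, 0, 0.19], [-0.13, -0.17, -0.06, 0, 0.19], [-0.17, -0.2, -0.06, 0, 0.19], [-0.21, -0.23, -0.06, 0, 0.19], [-0.25, -0.25, -0.06, 0, 0.19], [-0.29, -0.26, -0.06, 0, 0.19], [-0.32, -0.27, -0.06, 0, 0.19]])

```text
time: 22.32
tcp_pos: [245.2, -376.9, 221.0]
eef_rot: [-2.406, -2.016, -0.0]
contact_force: [0.0, -0.1, -0.0]
opening: 0.19
```

```bash
python3 - <<'E'
from h import *
s=status.state(); print(s["time"],s["tcp_pos"],abs(s["joint_vel"]).max())
p,d=optics.read_camera("top"); np.savez("top12.npz",p=p,d=d); cv2.imwrite("pics/top12.png",p[:,:,::-1])
cv2.imwrite("pics/top12c.png",cv2.resize(p[170:320,220:490,::-1],None,fx=2.9,fy=2.9,interpolation=cv2.INTER_CUBIC))
E
```

```text
22.325 [ 245.15999945 -376.87206559  221.00002378] 0.5002157968233608
```

View pics/top12c.png

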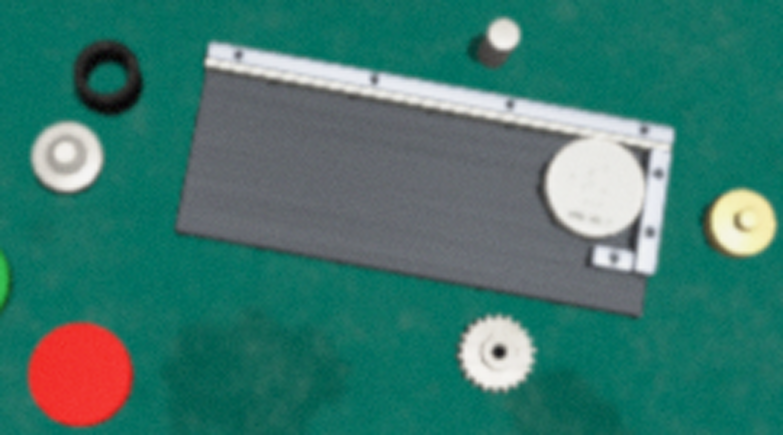

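The disc looks home in the corner. I'll measure its position from the free arc, and check the bystanders by differencing against the first picture.

```bash
python3 - <<'E'
from h import *
from scipy.optimize import least_squares
ci=optics.camera_info("top")
g0=cv2.cvtColor(np.load("top0.npz")["p"],cv2.COLOR_RGB2GRAY).astype(float);p=np.load("top12.npz")["p"];g=cv2.cvtColor(p,cv2.COLOR_RGB2GRAY).astype(float)
def fit(g,cx,cy,a0,a1):
    pts=[]
    for a in np.radians(np.arange(a0,a1,3)):
        rr=np.arange(20,38,.25); W=np.array([np.r_[p2w(cx+r*np.cos(a),cy+r*np.sin(a)),23] for r in rr])
        uv=proj(ci,W).astype(np.float32); v=cv2.remap(g.astype(np.float32),uv[:,0],uv[:,1],cv2.INTER_LINEAR).ravel()
        i=np.where((v[:-1]>=150)&(v[1:]<150))[0]
        if len(i): pts.append((cx+rr[i[0]]*np.cos(a),cy+rr[i[0]]*np.sin(a)))
    P=np.array(pts); s=least_squares(lambda q:np.hypot(P[:,0]-q[0],P[:,1]-q[1])-q[2],[cx,cy,29],loss="soft_l1"); return s.x.round(2),len(P)
print("start full",fit(g0,-10.4,70,0,360)," start arc",fit(g0,-10.4,70,95,235))
print("end arc",fit(g,11,-97,95,235))
d=abs(g-g0); 
for n,(u,v) in dict(gear=(391,291),loupe=(257,196),anvil=(242,223),rod=(393,183),brass=(476,246)).items(): print(n,"max diff",d[v-14:v+15,u-14:u+15].max())
# depth of disc top
uv=proj(ci,np.r_[p2w(11,-97),23]).round().astype(int)[0]; dd=np.load("top12.npz")["d"]
E
```

```text
start full (array([-10.3 ,  70.16,  29.46]), 120)  start arc (array([-10.42,  69.98,  29.4 ]), 47)
end arc (array([ 11.99, -97.67,  29.21]), 47)
gear max diff 9.0
loupe max diff 13.0
anvil max diff 9.0
rod max diff 9.0
brass max diff 7.0
```

The disc measures (12.0, -97.7) against (11, -97). That is within calibration error and on the touching side of both faces, and the bystanders haven't moved. I'll settle the arm and hand in.

Request:
drive_tool(moves=[[0, 0, 0, 0, 0.19], [0, 0, 0, 0, 0.19], [0, 0, 0, 0, 0.19]])

```text
time: 22.75
tcp_pos: [246.8, -375.3, 222.1]
eef_rot: [-2.405, -2.02, -0.0]
contact_force: [-0.4, -0.2, 0.1]
opening: 0.186
```

```bash
python3 -c "
from h import *
print(abs(status.state()['joint_vel']).max()); print(robot.hand_in())"
```

```text
0.0054666555817436974
the job is handed in; nothing more can be done
None
```

The steel test disc is in the corner pocket, against both the rail and the end stop, and I handed the job in at about 22.8 s with the hand clear.

I used the two part-open fingertips as a cup. They first pushed the disc straight across to the rail at y ≈ 70 mm, where the arm stalled at about 7 N. Then they pushed it along the rail into the pocket, where it stalled at about 12 N against the stop, followed by a light nudge toward the rail.

- **Position:** the last top-camera fit puts the disc at x = 12.0, y = -97.7 mm, against the nominal 11 and -97. It reads about 1 mm past each face, which is within the 2 mm calibration error and fits with it touching both.
- **Bystanders:** the first and last pictures match around all five, so none of them moved visibly.
- **Not measured:** I did not measure the disc's height or tilt. It only looks flat in the pictures.

No check failed.

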